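# Shut the hinged press mould and pump the ratchet clamp onto its lip

### The arm

A 7-joint arm with a two-finger parallel gripper is mounted at the origin on the work surface. World frame = base frame: x ahead of the robot, y to its left, z up, the work surface at z = 0. Lengths are in m, angles in rad, forces in N, time in s.
With the tool pointing down it reaches from about 0.35 to 0.9 m from the base axis. Payload 8.1 kg.
Tool frame: the origin (TCP) lies on the centre line of the jaws, within the pads' length; the fingertips stand 14 mm ahead of it and the grasp point (between the pads) lies 5 mm behind it; z points along the fingers, y is the direction in which the jaws open and shut (so a half turn about z gives the same grasp; the last joint's range is limited). The gripper opens to 92 mm and grips with 3 to 60 N. Pads are 19 mm wide; open, the fingers measure 130 mm over their backs; the gripper's body (75 mm by 190 mm) begins 47 mm behind the grasp point.
Start: joints at [-1.41, 0.434, 0.025, 1.573, -0.012, 1.134, -0.075], TCP at [0.163, 0.603, 0.241] pointing down, gripper open.
Joint ranges: [-2.62, 2.62], [-0.44, 2.09], [-1.27, 1.32], [0.08, 2.57], [-1.32, 4.46], [0.12, 2], [-2.74, 2.74]. Speed limits (rad/s): [2.22, 2.22, 3.01, 3.01, 3.14, 3.14, 3.14].

### API

Orientations are given as a rotation vector (axis times angle).
In Python, from cell import arm, optics gives the robot as it stands.
- The arm moves only by the shell command python3 -m creep 'ROWS' [FORCE]. ROWS is JSON, a list of rows, each an object with "translation": the shift along the tool's x, y, z in m, a list of three; "rot": the turn, a rotation vector about the tool's x, y, z in degrees, a list of three; "jaw": the finger opening in m, from 0 to 0.0918. In form: [{"translation": [x, y, z], "rot": [wx, wy, wz], "jaw": jaw}, ...]. A call has 1 to 12 rows; each row shifts and turns the commanded pose from where the row before left it, along the tool's axes as they then stand; what a row does not reach is not made up. A row lasts 1/12 s, in which the tool goes at most 41.7 mm and 7.16 degrees, less where a joint would pass 70% of its speed; a pose out of reach is approached as far as the arm can. A call is refused whole if a number of a shift passes 0.0417 or a number of a turn 7.16, either way. A call with a gripper value outside its range is refused whole. The fingers move at their own pace and stop on an object; FORCE is the grip in N (left out, the last holds). Time passes only in rows, so rows that do not move let the fingers close. It gives the time, the measured TCP pose, the force and the opening at its end, in the units of the state.
- arm.observe(): the state, without advancing time (a new reading comes with each control period).
- optics.get_image(name): name is "scene" or "top" or "wrist"; returns the picture (400x640x3 uint8, red, green, blue); there is no depth.
- optics.camera_info(name): a dict with "fx", "fy", "cx", "cy" (pixels), "R" (3x3) and "t" (3): a world point X has camera coordinates R X + t. Camera axes: x right, y down, z forward; pixel columns grow to the right and rows downward; lengths in m; the calibration is good to about 2 mm. A picture is of the moment at which its call begins: read the wrist's pose just before it. camera_info takes no time and is no camera call; for the wrist camera it gives the pose at the moment of the call.
- arm.sign_off(): hands the job in, once; it reports no verdict.
Trained networks look in the newest picture that a camera, given by its name, has taken for a name from the list of things; names that differ only in an ending like _2 or _b are one class to them, and where a whole thing is asked for, a point or a joint stands for the part that bears it (a point fixed in the world has none). Each returns a list of dicts, best first, with "score" (0 to 1); they miss things now and then, are a little off and sometimes report something else, mostly with a low value. They report only what shows in the picture. A call takes as long as a camera call.
- optics.boxes_of(camera, thing): "location" ([column, row] in pixels, amid what is visible of it).
- optics.pinpoint(camera, thing): "location" ([column, row] in pixels: a listed point, or the origin of a listed thing).
The state is a dict: "clock": time; "joints": joint angles; "dq": joint speeds; "joint_efforts": joint torques, N m; "position": TCP position; "ee_rot": TCP orientation; "force": force on the tool from outside, world axes, zero at the start; "ft_torque": the same for the moment, N m; "width": opening from 0.0 (shut) to 1.0 (fully open).
Only numpy, scipy, OpenCV 4.12 (cv2) and the standard library are available. Lean on these libraries where they do the work, as an engineer would, in place of code of your own. Each camera call takes 0.05 s, during which the arm holds its last target.

### The job

Lower the open lid of the press mould until it is fully shut on its base. Then take the ratchet clamp's trigger and pump it (push it in, let it back, push again) until the sprung pad touches the plaster lip on the front of the lid, and finish while still holding the trigger in so that the pad keeps pressing on the lip, gently: well short of driving the sprung pad all the way in, which would crack the plaster. Move the jaw only by its trigger, never by hand, and leave the saucers, caliper, container and stamp where they are.

Things in the scene. Friction and masses are not known exactly. Their poses are not given: they have to be found in the camera images.
- jig: Plywood board 430 x 130 x 18 mm fixed on the bench, ratchet clamp at its -x end, hinged mould at its +x end. Origin: clamp centre line, bench height; x runs from trigger to mould, z up ('jig x' below). Steel cheeks, jig x -150 to -20 mm, 50 mm wide, top z 54 mm, guide trigger and bar; a bridge at jig x -142 mm and a black fixed grip at -175 mm rise to z 65 mm.
- trigger_top (a point): Centre of the top of the trigger: an upright dark paddle 14 mm thick (along jig x), 32 mm wide (along jig y), whose top stands 116 mm above the bench; it is free on all sides above 65 mm. At rest it is at jig x -100 mm. Pinch it from above across its thickness, or push its back (-x) face.
- trigger: The trigger paddle. Its origin is not in the paddle but at the jig's origin shifted by the trigger's travel: see point trigger_top.
- trigger_slide (a joint): How far the trigger is pushed in along jig +x (m): 0 released, 0.030 its stop. A spring returns it (3.6 N at rest, 5.4 N at the stop). Pushed in, its pawl catches the next tooth of the bar (teeth 8 mm apart, so up to 8 mm free play) and carries the jaw along; let back, the pawl slides over the teeth and the jaw stays.
- jaw_slide (a joint): Jaw's advance along jig +x (m), 0 fully back, at most 0.1; starts at 0 to 0.04. It slides with 3 N of drag; the first full pump moves it 22 to 30 mm, each later one 24 mm. It cannot hold a pressing load by itself: when the trigger is let go, a pressing pad pushes the jaw back until only about 3 N remain.
- jaw: The clamp's moving jaw: a dark steel block 24 x 34 x 46 mm riding on the toothed bar, top 72 mm above the bench, carrying the sprung pad on its front. The origin does not lie in the block but at the jig's origin shifted by the jaw's advance; the block spans jig x -36 to -12 mm plus the advance. Not to be pushed by hand.
- pad_spring (a joint): How far the sprung pad is pushed back into the jaw (m): 0 out, 0.0255 fully in. It presses with about 6 N as soon as it leaves its stop (0), and 0.5 N more for each mm; the lip cracks above 16 N, at about 20 mm.
- pad: The round black rubber pad, 26 mm across and 7 mm thick, on a steel rod at the front of the jaw, centre 52 mm above the bench. Its origin is not in the pad: see point pad_front.
- pad_front (a point): Centre of the pad's front face; with the pad out it lies at jig x 12 mm plus the jaw's advance.
- lid_angle (a joint): Opening angle of the lid (rad): 0 shut, starts between 0.7 and 1.25. A stiff hinge: the lid stays where it is left and needs about 0.5 to 2 N at its free edge to go down. When shut it keeps shut.
- lid_hinge (a point): Middle of the hinge axis (along jig y), at jig x 214 mm, 70 mm above the bench. The shut lid reaches from here 129 mm towards -x.
- lid: The mould's lid: wooden board 100 mm wide (along jig y), 14 mm thick, underside in the hinge plane, so that shut its top is 84 mm above the bench. At its free edge a white plaster lip, 14 x 100 x 50 mm; shut, it hangs in front of the mould's base, z 34 to 84 mm, front face at jig x 85 mm. Origin on the hinge axis, as point lid_hinge.
- lip_front (a point): The point of the lip's front face that the pad meets when the lid is shut (then 52 mm above the bench, at jig x 85 mm).
- lid_edge (a point): Middle of the outer (top) edge of the lid's free end: 129 mm from the hinge along the lid and 14 mm above the hinge plane.
- saucers: Bystander: stack of three unglazed saucers, 120 mm across, 42 mm high; origin at the underside's centre.
- caliper: Bystander: steel caliper 160 mm long lying flat, 8 mm high; origin at the underside's centre, long axis x.
- container: Bystander: clear plastic container with grey twist cap, 72 mm across, 78 mm high; origin at the underside's centre.
- stamp: Bystander: turned wooden stamp, 44 mm across, 71 mm high; origin at the underside's centre.

How it is judged:
By the outcome, as a careful person would: the job done as asked, in the order asked, and still so for the second after the job is handed in, while the arm keeps its last pose, push and grip.
It also fails if it takes over 61 s, if anything falls off the work surface, if the arm or the gripper's body presses on something with over 40 N, if the wrist force passes 120 N, or if a joint passes its speed limit or range.

## Working session

There is one attempt and no reset: what is moved stays moved. The work goes in short steps, Python scripts to look and compute and a shell command to move; the robot and the scene stay as the last step left them, time stands still between calls to the robot, and variables do not carry over. Pictures are saved under pics/ and viewed, and the job is handed in when it is done.

```bash
ls; mkdir -p pics; python3 - <<'E'
from cell import arm, optics
import cv2, numpy as np
s=arm.observe(); print(s)
for n in ("scene","top"):
    im=optics.get_image(n); cv2.imwrite(f"pics/{n}0.png",im[:,:,::-1])
    ci=optics.camera_info(n); print(n,ci)
    for t in ["trigger_top","pad_front","lid_hinge","lid_edge","lip_front","jig"]:
        print(t,[(np.round(d["location"],1).tolist(),round(d["score"],2)) for d in optics.pinpoint(n,t)[:2]])
print(arm.observe()["clock"])
E
```

```text
pics
{'clock': 0.0, 'joints': array([-1.40960953,  0.43520746,  0.02494748,  1.57411945, -0.0115938 ,
        1.13394692, -0.07513117]), 'dq': array([-1.40001616e-03, -5.48509333e-05, -4.06026241e-04,  1.38468755e-03,
       -7.67463103e-04, -1.08422642e-03, -5.04386604e-04]), 'joint_efforts': array([-5.90979507e-04, -6.67846942e+01,  9.84579921e-01, -3.14454317e+01,
       -6.06160238e-02,  4.33460448e-02,  1.58605894e-04]), 'position': array([0.16287594, 0.60290181, 0.23994564]), 'ee_rot': array([-4.13263497e-01, -3.11422321e+00,  2.41096746e-03]), 'force': array([-0.86236341, -0.59424621, -0.09950691]), 'ft_torque': array([ 0.0419625 , -0.01093049,  0.04457566]), 'width': 1.0016786657429304}
scene {'fx': 369.75412617220275, 'fy': 369.75412617220275, 'cx': 314.96017916798064, 'cy': 204.12020230054557, 'R': array([[-0.87765839,  0.47927721, -0.00301927],
       [ 0.28438429,  0.51567663, -0.80820987],
       [-0.3857996 , -0.7101908 , -0.58888682]]), 't': array([ 0.54661666, -0.08109162,  1.30997137])}
trigger_top [([343.1, 201.6], 0.84)]
pad_front [([397.7, 228.5], 0.57), ([369.1, 243.7], 0.56)]
lid_hinge [([423.9, 285.1], 0.88)]
lid_edge [([411.4, 230.2], 0.8)]
lip_front [([397.1, 228.5], 0.93), ([288.5, 159.9], 0.32)]
jig [([362.8, 251.4], 0.69), ([422.2, 284.2], 0.53)]
top {'fx': 405.18996739102215, 'fy': 405.18996739102215, 'cx': 318.84043991969247, 'cy': 201.52556502566955, 'R': array([[-0.08301145, -0.99653325, -0.00552925],
       [-0.9753468 ,  0.08238252, -0.20472359],
       [ 0.20446938, -0.01160147, -0.97880421]]), 't': array([0.03779349, 0.6214683 , 1.19988458])}
trigger_top [([312.0, 225.1], 0.52), ([278.4, 234.4], 0.21)]
pad_front [([274.3, 234.3], 0.47)]
lid_hinge [([208.4, 240.1], 0.83)]
lid_edge [([219.9, 234.9], 0.61)]
lip_front [([229.3, 233.4], 0.88), ([454.9, 195.3], 0.37)]
jig [([278.9, 233.5], 0.9), ([229.6, 234.1], 0.58)]
0.7
```

View pics/scene0.png

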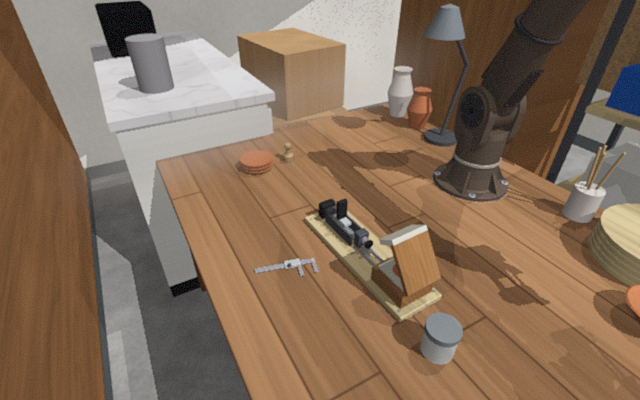

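View pics/top0.png

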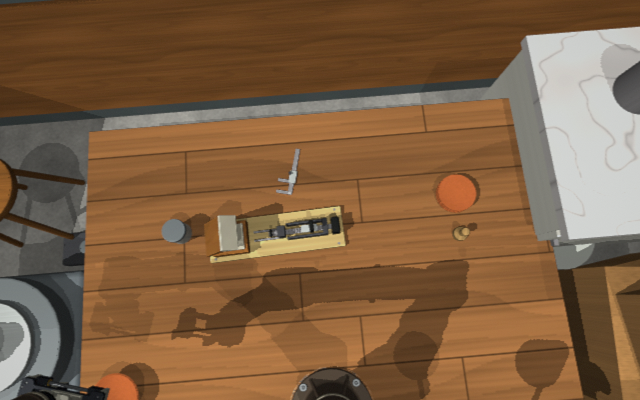

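```bash
cat > h.py <<'E'
import numpy as np, cv2
from cell import arm, optics
from scipy.spatial.transform import Rotation as Rn
from scipy.optimize import least_squares
def proj(n,X,ci=None):
    ci=ci or optics.camera_info(n); c=ci["R"]@np.asarray(X)+ci["t"]
    return np.array([ci["fx"]*c[0]/c[2]+ci["cx"],ci["fy"]*c[1]/c[2]+ci["cy"]])
def tri(obs):
    A=[];b=[]
    for n,(u,v) in obs:
        ci=optics.camera_info(n);R,t=ci["R"],ci["t"]
        for p,f,c,r in((u,ci["fx"],ci["cx"],0),(v,ci["fy"],ci["cy"],1)):
            k=(p-c)/f; A.append(R[r]-k*R[2]); b.append(k*t[2]-t[r])
    x,res,_,_=np.linalg.lstsq(np.array(A),np.array(b),rcond=None); return x
def jig2w(p,x,y,z): # p=(X,Y,th)
    c,s=np.cos(p[2]),np.sin(p[2]); return np.array([p[0]+c*x-s*y,p[1]+s*x+c*y,z])
E
python3 - <<'E'
from h import *
# fit jig X,Y,th, jaw adv, lid angle
O=[("scene","tt",(343.1,201.6)),("scene","lh",(423.9,285.1)),("scene","le",(411.4,230.2)),("scene","lf",(397.1,228.5)),
("top","tt",(312,225.1)),("top","lh",(208.4,240.1)),("top","le",(219.9,234.9)),("top","lf",(229.3,233.4)),("top","pf",(274.3,234.3)),("top","j",(278.9,233.5)),("scene","j",(362.8,251.4)),("scene","pf",(369.1,243.7))]
ci={n:optics.camera_info(n) for n in("scene","top")}
def pt(q,k):
    p=q[:3];a=q[4]
    def lid(d,h): return jig2w(p,.214-d*np.cos(a)+h*np.sin(a)*1,0,.07+d*np.sin(a)+h*np.cos(a))
    # closed h up; opened rotates: up normal tilts to +x
    return {"tt":lambda:jig2w(p,-.1,0,.116),"lh":lambda:jig2w(p,.214,0,.07),"le":lambda:lid(.129,.014),"lf":lambda:lid(.129,-.018),"pf":lambda:jig2w(p,.012+q[3],0,.052),"j":lambda:jig2w(p,0,0,0)}[k]()
f=lambda q:np.concatenate([proj(n,pt(q,k),ci[n])-np.array(uv) for n,k,uv in O])
best=min((least_squares(f,[.1,.6,th,.02,1],loss="soft_l1") for th in np.arange(-3,3.2,.5)),key=lambda r:r.cost)
q=best.x;print(np.round(q,4),best.cost)
for (n,k,uv),r in zip(O,f(q).reshape(-1,2)): print(n,k,np.round(r,1))
for k in("tt","lh","le","lf","pf"): print(k,np.round(pt(q,k),4))
E
```

```text
[0.5373 0.1165 1.627  0.0091 0.9662] 14.124432437983044
scene tt [ 0.  -1.8]
scene lh [-0.6 -0.1]
scene le [0.1 0.9]
scene lf [4.9 2.4]
top tt [-1.5 -0. ]
top lh [0.5 1.5]
top le [ 0.  -0.9]
top lf [1.5 0.1]
top pf [-1.9 -0.8]
top j [1.9 1.2]
scene j [-0.4  0.5]
scene pf [-0.3 -1.5]
tt [0.5429 0.0166 0.116 ]
lh [0.5253 0.3301 0.07  ]
le [0.5288 0.2684 0.1841]
lf [0.5303 0.2421 0.1659]
pf [0.5361 0.1376 0.052 ]
```

The top and scene views show the mould at the jig's +y end: lid open at about 0.97 rad, lip near scene (397,230), trigger near (343,202). The jig's x axis points along world +y. I'll close the fingers and approach the lid from behind its free edge.

```bash
python3 -m creep '[{"translation":[0,0,0],"rot":[0,0,-6.1],"jaw":0},{"translation":[0,0,0],"rot":[0,0,-6.1],"jaw":0},{"translation":[0,0,0],"rot":[0,0,-6.1],"jaw":0},{"translation":[-0.031,-0.027,0],"rot":[0,0,0],"jaw":0},{"translation":[-0.031,-0.027,0],"rot":[0,0,0],"jaw":0},{"translation":[-0.031,-0.027,0],"rot":[0,0,0],"jaw":0},{"translation":[-0.031,-0.027,0],"rot":[0,0,0],"jaw":0},{"translation":[-0.031,-0.027,0],"rot":[0,0,0],"jaw":0},{"translation":[-0.031,-0.027,0],"rot":[0,0,0],"jaw":0}]' 20; python3 - <<'E'
from h import *
s=arm.observe(); print(s["joints"],s["position"],Rn.from_rotvec(s["ee_rot"]).as_matrix().round(3),s["width"])
im=optics.get_image("wrist"); cv2.imwrite("pics/w1.png",im[:,:,::-1])
E
```

```text
clock: 1.45
position: [0.3591, 0.4505, 0.241]
ee_rot: [-0.087, 3.14, 0.001]
force: [0.3, 1.1, -0.3]
width: 0.398
[-1.00299093  0.35497477  0.01673854  1.69623882 -0.00654276  1.08991174
  0.64209657] [0.35907953 0.45050708 0.24099002] [[-0.998 -0.056  0.   ]
 [-0.056  0.998  0.   ]
 [-0.     0.    -1.   ]] 0.3976907131002809
```

View pics/w1.png

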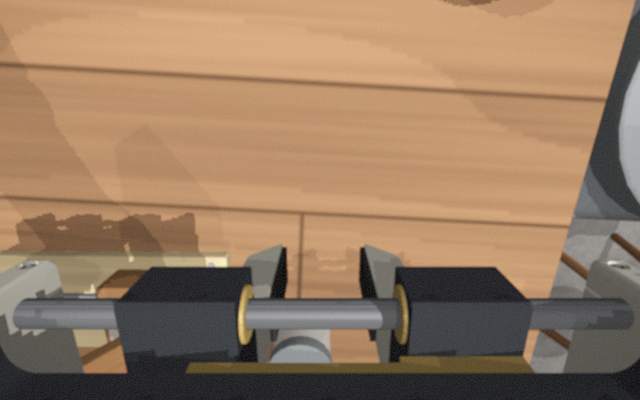

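Pose is as intended. The wrist view shows the jig's board edge at lower left (~(100,270)), and the fingers are closing.

```bash
python3 -m creep '[{"translation":[-0.027,-0.023,0],"rot":[0,0,0],"jaw":0},{"translation":[-0.027,-0.023,0],"rot":[0,0,0],"jaw":0},{"translation":[-0.027,-0.023,0],"rot":[0,0,0],"jaw":0},{"translation":[-0.027,-0.023,0],"rot":[0,0,0],"jaw":0},{"translation":[-0.026,-0.023,0],"rot":[0,0,0],"jaw":0},{"translation":[-0.026,-0.025,0],"rot":[0,0,0],"jaw":0},{"translation":[0,0,0.015],"rot":[0,0,0],"jaw":0},{"translation":[0,0,0.015],"rot":[0,0,0],"jaw":0}]'; python3 - <<'E'
from h import *
s=arm.observe(); print(s["joints"],s["position"],s["width"])
im=optics.get_image("scene"); cv2.imwrite("pics/s2.png",cv2.resize(im[150:350,280:540,::-1],None,fx=3,fy=3))
print(proj("scene",s["position"]))
E
```

```text
clock: 2.17
position: [0.528, 0.3188, 0.2112]
ee_rot: [-0.079, 3.138, 0.0]
force: [-0.5, 1.3, 0.1]
width: 0.006
[-0.68940951  0.44339165  0.08467985  1.6392567  -0.04016859  1.05825378
  1.02776578] [0.5280351  0.31877362 0.21115604] 0.005885864935384894
[430.12958055 234.85429867]
```

View pics/s2.png

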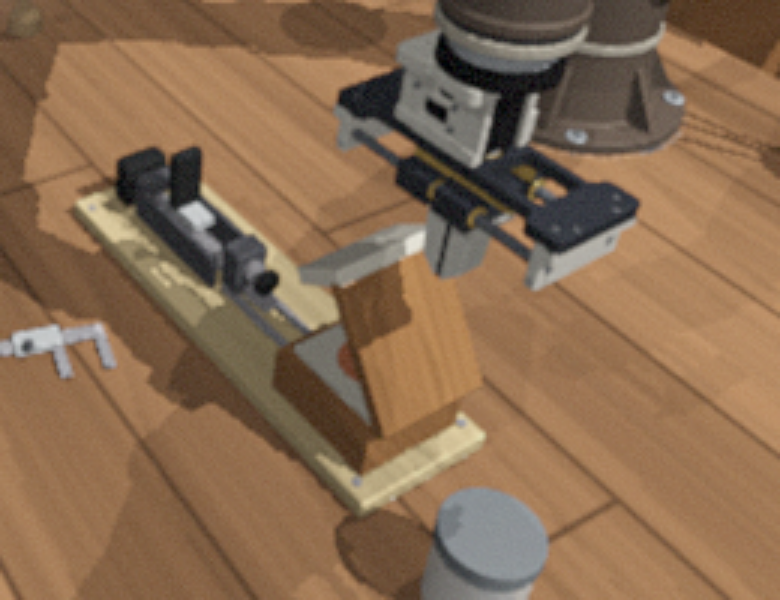

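Fingers are shut and stand behind the lid (finger at about scene (432,230), lid edge at (411,230)). Next I approach and make contact.

```bash
python3 -m creep '[{"translation":[0,0,0.013],"rot":[0,0,0],"jaw":0},{"translation":[0,0,0.013],"rot":[0,0,0],"jaw":0},{"translation":[0,-0.011,0],"rot":[0,0,0],"jaw":0},{"translation":[0,-0.011,0],"rot":[0,0,0],"jaw":0},{"translation":[0,-0.008,0.005],"rot":[0,0,0],"jaw":0},{"translation":[0,-0.008,0.005],"rot":[0,0,0],"jaw":0},{"translation":[0,-0.008,0.007],"rot":[0,0,0],"jaw":0}]'; python3 - <<'E'
from h import *
s=arm.observe(); print(s["force"])
im=optics.get_image("scene"); cv2.imwrite("pics/s3.png",cv2.resize(im[150:350,280:540,::-1],None,fx=3,fy=3))
E
```

```text
clock: 2.8
position: [0.5286, 0.2743, 0.1686]
ee_rot: [-0.086, 3.138, 0.002]
force: [0.5, 0.7, 2.4]
width: 0.004
[0.46747188 0.67562003 2.36483341]
```

View pics/s3.png

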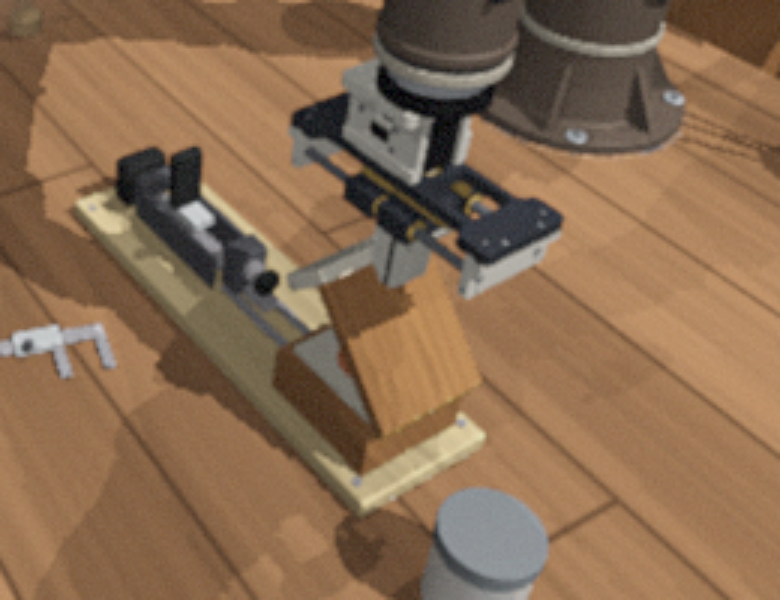

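Contact made at 2.4 N, and the lid is already going down. I'll follow its arc.

```bash
python3 -m creep '[{"translation":[0,-0.0095,0.010],"rot":[0,0,0],"jaw":0},{"translation":[0,-0.007,0.009],"rot":[0,0,0],"jaw":0},{"translation":[0,-0.006,0.0095],"rot":[0,0,0],"jaw":0},{"translation":[0,-0.005,0.010],"rot":[0,0,0],"jaw":0},{"translation":[0,-0.004,0.0105],"rot":[0,0,0],"jaw":0},{"translation":[0,-0.002,0.0085],"rot":[0,0,0],"jaw":0}]'; python3 -m creep '[{"translation":[0,-0.001,0.006],"rot":[0,0,0],"jaw":0},{"translation":[0,0,0.004],"rot":[0,0,0],"jaw":0},{"translation":[0,0,0.002],"rot":[0,0,0],"jaw":0}]'
```

```text
clock: 3.35
position: [0.5294, 0.2406, 0.1088]
ee_rot: [0.086, -3.14, 0.001]
force: [0.9, -1.0, 1.2]
width: 0.009
clock: 3.6
position: [0.5293, 0.2405, 0.098]
ee_rot: [0.087, -3.139, 0.001]
force: [-6.9, -5.2, 23.6]
width: 0.006
```

Force rose to 23.6 N with the fingertips at z = 0.084, exactly the shut height. I'll back off and check.

```bash
python3 -m creep '[{"translation":[0,0,-0.010],"rot":[0,0,0],"jaw":0.02},{"translation":[0,0,-0.036],"rot":[0,0,0],"jaw":0.05},{"translation":[0,-0.02,-0.036],"rot":[0,0,0],"jaw":0.05},{"translation":[0,-0.038,0],"rot":[0,0,0],"jaw":0.05},{"translation":[0,-0.04,0],"rot":[0,0,0],"jaw":0.05},{"translation":[0,-0.04,0],"rot":[0,0,0],"jaw":0.05}]'; python3 - <<'E'
from h import *
for n in ("scene","top"):
    im=optics.get_image(n); 
    c=im[150:350,280:540] if n=="scene" else im[150:300,150:400]
    cv2.imwrite(f"pics/{n}4.png",cv2.resize(c[:,:,::-1],None,fx=3,fy=3))
    for t in ["trigger_top","pad_front","lid_hinge","lid_edge","lip_front","jig"]:
        print(n,t,[(np.round(d["location"],1).tolist(),round(d["score"],2)) for d in optics.pinpoint(n,t)[:2]])
E
```

```text
clock: 4.1
position: [0.5378, 0.1027, 0.1816]
ee_rot: [-0.091, 3.138, 0.002]
force: [0.6, -1.0, -1.3]
width: 0.391
scene trigger_top [([343.1, 198.7], 0.81), ([360.4, 250.6], 0.62)]
scene pad_front [([368.2, 242.7], 0.48)]
scene lid_hinge [([421.4, 284.0], 0.8)]
scene lid_edge [([379.6, 246.1], 0.76)]
scene lip_front [([382.0, 256.0], 0.83)]
scene jig [([362.5, 251.3], 0.72)]
top trigger_top [([313.0, 226.0], 0.62)]
top pad_front []
top lid_hinge [([205.6, 241.6], 0.92)]
top lid_edge [([254.0, 233.3], 0.84)]
top lip_front []
top jig []
```

View pics/scene4.png

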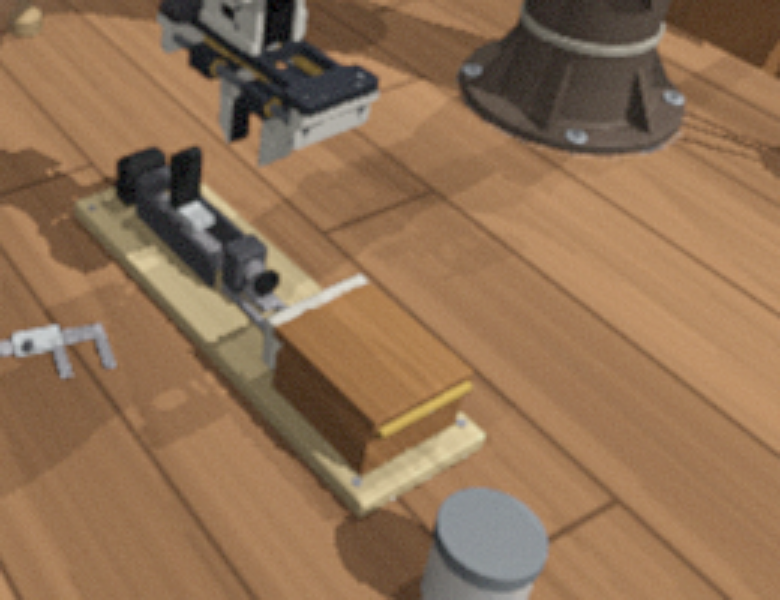

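View pics/top4.png

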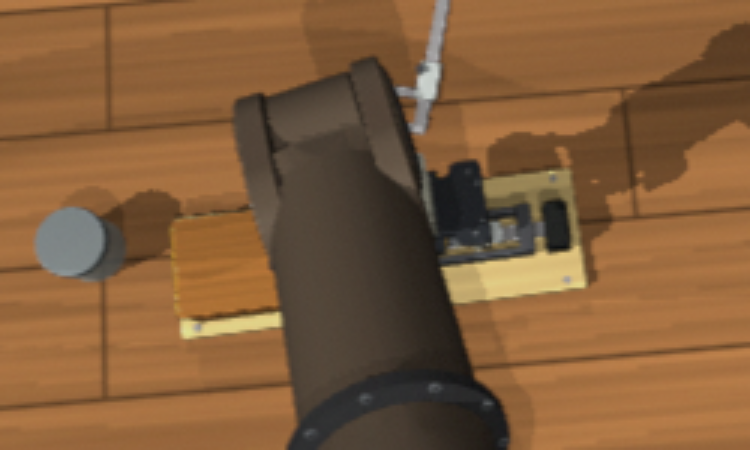

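The lid is shut: its lip hangs in front of the base and its edge is at scene (380,246). I'll refit the jig with both data sets.

```bash
cat > fit.py <<'E'
from h import *
ci={n:optics.camera_info(n) for n in("scene","top")}
O=[("scene","tt",(343.1,201.6)),("scene","tt",(343.1,198.7)),("scene","lh",(423.9,285.1)),("scene","lh",(421.4,284)),("scene","le0",(379.6,246.1)),("scene","lf0",(382,256)),
("top","tt",(312,225.1)),("top","tt",(313,226)),("top","lh",(208.4,240.1)),("top","lh",(205.6,241.6)),("top","le0",(254,233.3)),("top","pf",(274.3,234.3)),("top","j",(278.9,233.5)),("scene","j",(362.8,251.4)),("scene","pf",(369.1,243.7)),("scene","pf",(368.2,242.7))]
K={"tt":(-.1,.116),"lh":(.214,.07),"le0":(.085,.084),"lf0":(.085,.052),"j":(0,0)}
def pt(q,k):
    if k=="pf": return jig2w(q[:3],.012+q[3],0,.052)
    x,z=K[k]; return jig2w(q[:3],x,0,z)
def run():
    f=lambda q:np.concatenate([proj(n,pt(q,k),ci[n])-np.array(uv) for n,k,uv in O])
    r=least_squares(f,[.537,.1165,1.627,.01],loss="soft_l1"); return r.x,f(r.x).reshape(-1,2)
if __name__=="__main__":
    q,e=run();print(np.round(q,4))
    for o,r in zip(O,e): print(o[0],o[1],r.round(1))
    print(pt(q,"tt"), [proj("scene",jig2w(q[:3],x,0,.072)).round(1) for x in(-.036+q[3],-.012+q[3])])
E
python3 fit.py
```

```text
[0.5376 0.1138 1.6147 0.012 ]
scene tt [-0.2 -2.4]
scene tt [-0.2  0.5]
scene lh [-2.4 -0.4]
scene lh [0.1 0.7]
scene le0 [5.4 0.7]
scene lf0 [1.6 0.1]
top tt [-0.5  0.2]
top tt [-1.5 -0.7]
top lh [1.3 0.4]
top lh [ 4.1 -1.1]
top le0 [-3.   1.3]
top pf [-2.  -0.9]
top j [2.7 1. ]
scene j [-1.1 -0.1]
scene pf [-0.4 -1.4]
scene pf [ 0.5 -0.4]
[0.5420375  0.01386408 0.116     ] [array([358.3, 226.5]), array([363.7, 231.4])]
```

```bash
python3 -m creep '[{"translation":[0,-0.030,0],"rot":[0,0,0],"jaw":0.05},{"translation":[0,-0.030,0],"rot":[0,0,0],"jaw":0.05},{"translation":[0,-0.027,0],"rot":[0,0,0],"jaw":0.05},{"translation":[0,0,0.025],"rot":[0,0,0],"jaw":0.05},{"translation":[0,0,0],"rot":[0,0,0],"jaw":0.05}]'; python3 - <<'E'
from h import *
for n in ("scene","wrist"):
    im=optics.get_image(n); 
    c=im[150:300,280:480] if n=="scene" else im
    cv2.imwrite(f"pics/{n}5.png",cv2.resize(c[:,:,::-1],None,fx=4,fy=4) if n=="scene" else im[:,:,::-1])
    print([(np.round(d["location"],1).tolist(),round(d["score"],2)) for d in optics.pinpoint(n,"trigger_top")[:2]], proj(n,[.542,.0150,.116]))
E
```

```text
clock: 5.22
position: [0.5405, 0.014, 0.1526]
ee_rot: [0.082, -3.137, 0.002]
force: [-0.5, 0.6, 0.2]
width: 0.547
[([342.4, 198.8], 0.79)] [343.09767974 199.42637102]
[([320.9, 249.7], 0.96)] [316.34227681 244.38889808]
```

View pics/scene5.png

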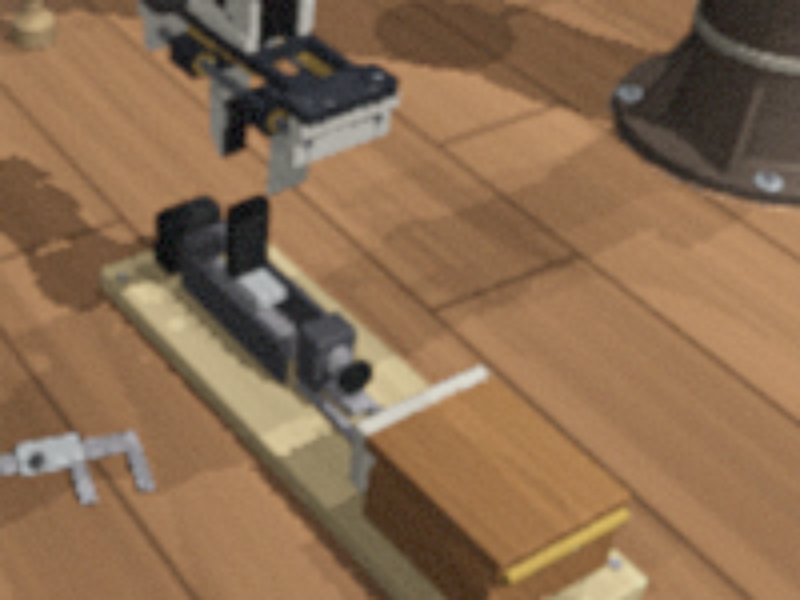

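View pics/wrist5.png

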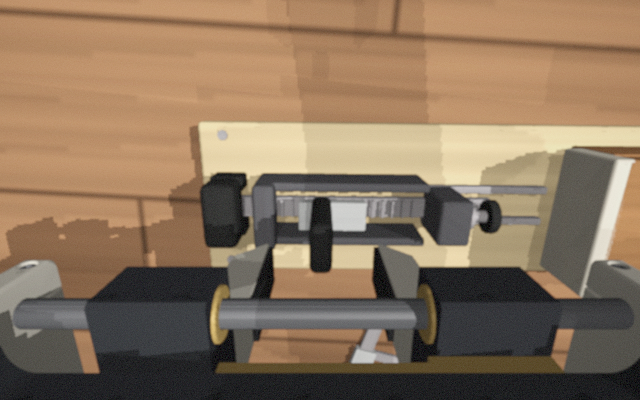

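The wrist view shows the trigger at (321,250), between the fingers, with pad (490,216) and lip (570,220). I'll work out the exact offset.

```bash
python3 - <<'E'
from h import *
from scipy.optimize import fsolve
ci=optics.camera_info("wrist")
g=lambda px,z:fsolve(lambda a:proj("wrist",[a[0],a[1],z],ci)-px,[.54,.02])
print("tt",g((320.9,249.7),.116))
for t,z in(("trigger_top",.116),("pad_front",.052),("lip_front",.052),("lid_edge",.084),("jig",0),("trigger_top",.116)):
    for d in optics.pinpoint("wrist",t)[:2]: print(t,np.round(d["location"],1),round(d["score"],2),g(d["location"],z).round(4))
print(arm.observe()["clock"])
E
```

```text
tt [0.54520896 0.01781862]
trigger_top [320.9 249.7] 0.96 [0.5452 0.0178]
pad_front [493.4 215.4] 0.93 [0.5394 0.1484]
lip_front [569.1 215.8] 0.67 [0.5364 0.2058]
jig [431.3 197.6] 0.6 [0.5427 0.1171]
trigger_top [320.9 249.7] 0.96 [0.5452 0.0178]
5.7167
```

```bash
python3 -m creep '[{"translation":[-0.004,0.004,0.020],"rot":[0,0,0],"jaw":0.05},{"translation":[0,0,0.020],"rot":[0,0,0],"jaw":0.05},{"translation":[0,0,0.020],"rot":[0,0,0],"jaw":0.05},{"translation":[0,0,0],"rot":[0,0,0],"jaw":0.012},{"translation":[0,0,0],"rot":[0,0,0],"jaw":0.01},{"translation":[0,0,0],"rot":[0,0,0],"jaw":0.01},{"translation":[0,0,0],"rot":[0,0,0],"jaw":0.01},{"translation":[0,0,0],"rot":[0,0,0],"jaw":0.01}]' 25; python3 - <<'E'
from h import *
for n in ("scene","wrist"):
    im=optics.get_image(n); 
    c=im[150:300,280:480] if n=="scene" else im
    cv2.imwrite(f"pics/{n}6.png",cv2.resize(c[:,:,::-1],None,fx=4,fy=4) if n=="scene" else im[:,:,::-1])
s=arm.observe();print(s["width"]*.0918,s["force"],s["position"],[(d["location"],d["score"]) for t in("pad_front","lip_front") for d in optics.pinpoint("wrist",t)[:2]])
E
```

```text
clock: 6.38
position: [0.5468, 0.0201, 0.0965]
ee_rot: [-0.087, 3.138, 0.0]
force: [0.6, -3.9, 2.4]
width: 0.233
0.014137374383464305 [ 0.73918741 -4.18606064  5.78198361] [0.54686673 0.01934067 0.09636435] [([628.7, 242.3], 0.86)]
```

View pics/scene6.png

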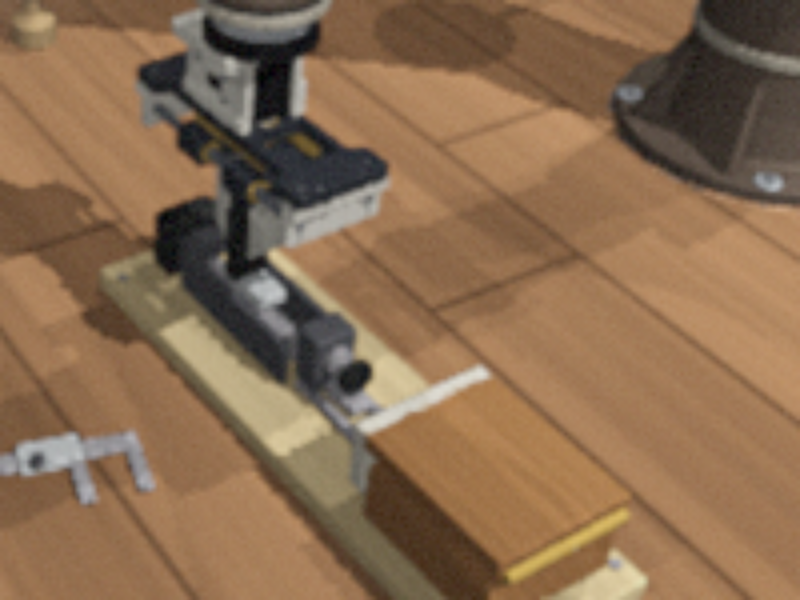

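View pics/wrist6.png

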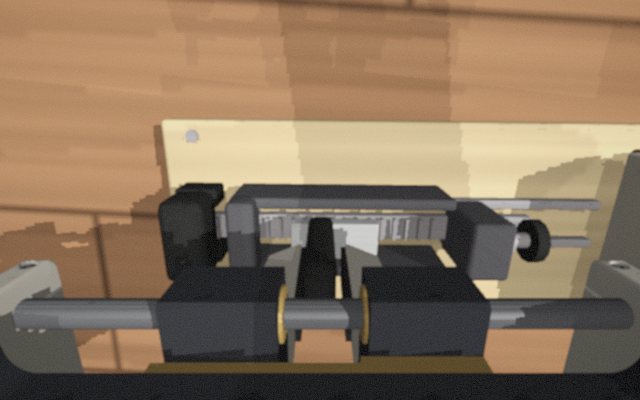

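Trigger pinched (opening 14 mm, matching its thickness). The small -y force is its spring. First pump, with a 3 mm lift to relieve the z load.

```bash
python3 -m creep '[{"translation":[0,0.004,-0.003],"rot":[0,0,0],"jaw":0.01},{"translation":[0,0.006,0],"rot":[0,0,0],"jaw":0.01},{"translation":[0,0.006,0],"rot":[0,0,0],"jaw":0.01},{"translation":[0,0.006,0],"rot":[0,0,0],"jaw":0.01},{"translation":[0,0.006,0],"rot":[0,0,0],"jaw":0.01},{"translation":[0,0,0],"rot":[0,0,0],"jaw":0.01}]'; python3 - <<'E'
from h import *
im=optics.get_image("wrist"); cv2.imwrite("pics/w7.png",im[:,:,::-1])
im=optics.get_image("scene"); cv2.imwrite("pics/s7.png",cv2.resize(im[150:300,280:480,::-1],None,fx=4,fy=4))
E
```

```text
clock: 7.08
position: [0.545, 0.0457, 0.0974]
ee_rot: [-0.084, 3.14, -0.005]
force: [7.3, -9.9, -15.9]
width: 0.151
```

View pics/w7.png

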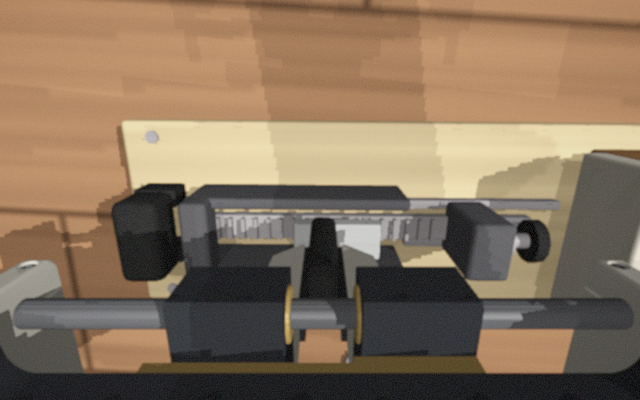

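View pics/s7.png

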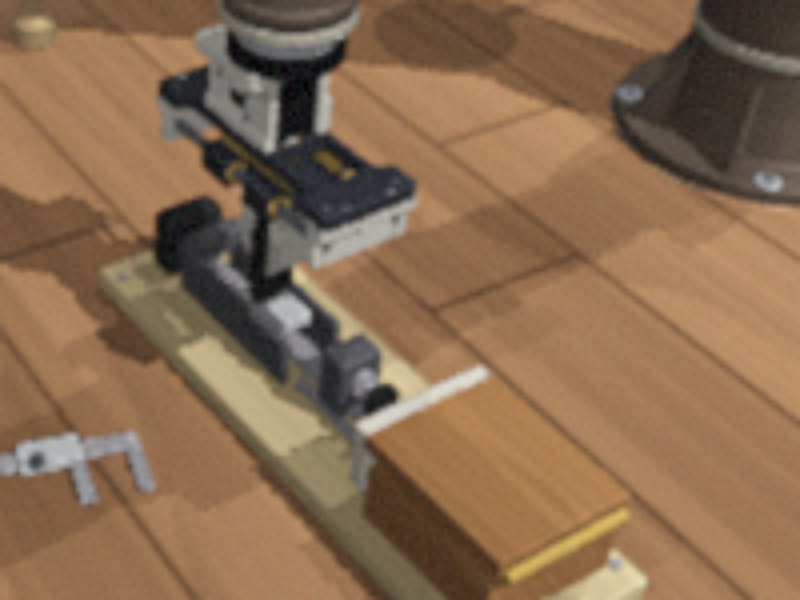

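Jaw and pad moved with the trigger (pad now at wrist (545,240), lip front still to its right at ~(590,230)). I'll measure the gap, then let the trigger back.

```bash
cat > gap.py <<'E'
from h import *
from scipy.optimize import fsolve
import sys
ci=optics.camera_info("wrist"); s=arm.observe()
im=optics.get_image("wrist"); cv2.imwrite(f"pics/{sys.argv[1]}.png",im[:,:,::-1])
g=lambda px,z:fsolve(lambda a:proj("wrist",[a[0],a[1],z],ci)-px,[.54,.02])
for t,z in(("pad_front",.052),("lip_front",.052)):
    for d in optics.pinpoint("wrist",t)[:2]: print(t,np.round(d["location"],1),round(d["score"],2),g(d["location"],z).round(4))
for t in("pad_front","lip_front","lid_edge","trigger_top"):
    for d in optics.pinpoint("scene",t)[:1] if len(sys.argv)>2 else []: print("scene",t,np.round(d["location"],1),round(d["score"],2))
print(s["position"].round(4),s["force"].round(1),s["clock"])
E
python3 gap.py w8
python3 -m creep '[{"translation":[-0.001,-0.006,0.002],"rot":[0,0,0],"jaw":0.01},{"translation":[0,-0.006,0],"rot":[0,0,0],"jaw":0.01},{"translation":[0,-0.006,0],"rot":[0,0,0],"jaw":0.01},{"translation":[0,-0.006,0],"rot":[0,0,0],"jaw":0.01},{"translation":[0,-0.006,0],"rot":[0,0,0],"jaw":0.01},{"translation":[0,0,0],"rot":[0,0,0],"jaw":0.01}]'; python3 gap.py w9
```

```text
pad_front [535.7 240.9] 0.63 [0.5378 0.1729]
lip_front [584.6 237.9] 0.96 [0.5343 0.2012]
[0.545  0.0457 0.0974] [  7.8  -7.6 -15.1] 7.1833
clock: 7.83
position: [0.5466, 0.0159, 0.097]
ee_rot: [0.083, -3.14, 0.002]
force: [-4.4, -4.6, 10.6]
width: 0.154
pad_front [586.8 238. ] 0.59 [0.5358 0.1726]
lip_front [632.8 239.9] 0.78 [0.5356 0.2001]
[0.5466 0.0159 0.097 ] [-4.4 -4.6 10.6] 7.8333
```

View pics/w9.png

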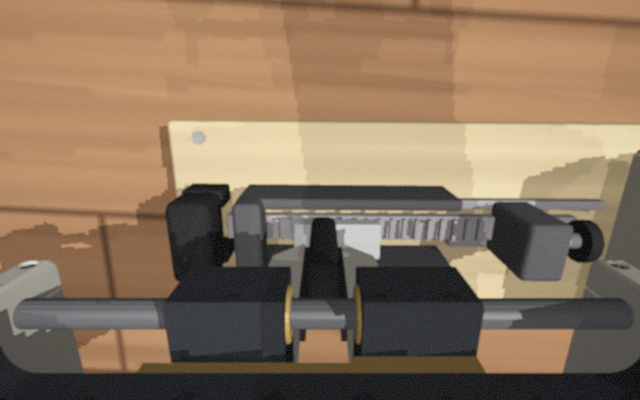

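Gap pad–lip is now about 28 mm. Second pump, watching the force.

```bash
python3 -m creep '[{"translation":[0,0.006,-0.001],"rot":[0,0,0],"jaw":0.01},{"translation":[0,0.006,0],"rot":[0,0,0],"jaw":0.01},{"translation":[0,0.006,0],"rot":[0,0,0],"jaw":0.01},{"translation":[0,0,0],"rot":[0,0,0],"jaw":0.01}]'; python3 -m creep '[{"translation":[0,0.005,0],"rot":[0,0,0],"jaw":0.01},{"translation":[0,0.005,0],"rot":[0,0,0],"jaw":0.01},{"translation":[0,0,0],"rot":[0,0,0],"jaw":0.01},{"translation":[0,0,0],"rot":[0,0,0],"jaw":0.01}]';  python3 gap.py w10 1
```

```text
clock: 8.32
position: [0.5456, 0.0355, 0.0972]
ee_rot: [0.085, -3.14, 0.002]
force: [-0.1, -4.7, -2.6]
width: 0.154
clock: 8.65
position: [0.5452, 0.0448, 0.0971]
ee_rot: [0.085, -3.14, 0.002]
force: [0.2, -5.8, -1.6]
width: 0.15
pad_front [576.8 241.6] 0.86 [0.5369 0.1964]
lip_front [586.5 241.5] 0.58 [0.5365 0.2021]
scene pad_front [383.2 255.7] 0.63
scene lip_front [382.9 254.8] 0.75
scene lid_edge [381.5 247.6] 0.66
scene trigger_top [349.3 203.3] 0.69
[0.5452 0.0448 0.0971] [ 0.2 -5.8 -1.6] 8.65
```

View pics/w10.png

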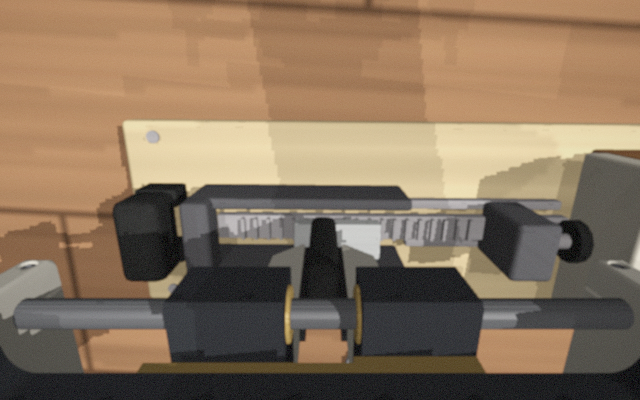

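About 5 mm gap left. Letting it back, then the third push slowly; contact expected near TCP y ≈ 0.026.

```bash
python3 -m creep '[{"translation":[0,-0.006,0],"rot":[0,0,0],"jaw":0.01},{"translation":[0,-0.006,0],"rot":[0,0,0],"jaw":0.01},{"translation":[0,-0.006,0],"rot":[0,0,0],"jaw":0.01},{"translation":[0,-0.006,0],"rot":[0,0,0],"jaw":0.01},{"translation":[0,-0.005,0],"rot":[0,0,0],"jaw":0.01},{"translation":[0,0,0],"rot":[0,0,0],"jaw":0.01},{"translation":[0,0,0],"rot":[0,0,0],"jaw":0.01}]'
python3 -m creep '[{"translation":[0,0.005,0],"rot":[0,0,0],"jaw":0.01},{"translation":[0,0.003,0],"rot":[0,0,0],"jaw":0.01},{"translation":[0,0,0],"rot":[0,0,0],"jaw":0.01}]'
for i in 1; do python3 -m creep '[{"translation":[0,0.002,0],"rot":[0,0,0],"jaw":0.01},{"translation":[0,0,0],"rot":[0,0,0],"jaw":0.01}]'; done
python3 -m creep '[{"translation":[0,0.002,0],"rot":[0,0,0],"jaw":0.01},{"translation":[0,0,0],"rot":[0,0,0],"jaw":0.01}]'
python3 gap.py w11 1
```

```text
clock: 9.58
position: [0.5466, 0.0167, 0.0971]
ee_rot: [0.086, -3.139, 0.0]
force: [-3.6, -4.0, 0.6]
width: 0.149
clock: 9.83
position: [0.5462, 0.0251, 0.0971]
ee_rot: [0.087, -3.139, 0.001]
force: [-3.7, -5.1, 0.2]
width: 0.148
clock: 10.0
position: [0.5461, 0.0261, 0.0972]
ee_rot: [0.086, -3.14, 0.002]
force: [-2.7, -7.8, -0.3]
width: 0.15
clock: 10.17
position: [0.5461, 0.0269, 0.0972]
ee_rot: [0.084, -3.14, 0.004]
force: [-2.8, -11.1, -0.2]
width: 0.151
pad_front [618.3 242. ] 0.82 [0.5366 0.2028]
scene pad_front [383.2 255.7] 0.63
scene lip_front [382.9 254.8] 0.75
scene lid_edge [381.5 247.6] 0.66
scene trigger_top [349.3 203.3] 0.69
[0.5461 0.0269 0.0972] [ -2.8 -11.1  -0.2] 10.1667
```

View pics/w11.png

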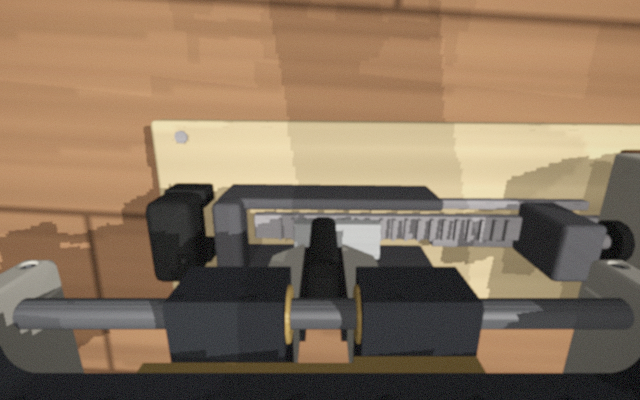

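Force steps up while motion stalls at y≈0.0265: the pad has met the lip, where expected. Now press in a few mm.

```bash
python3 -m creep '[{"translation":[0,0.0025,0],"rot":[0,0,0],"jaw":0.01},{"translation":[0,0,0],"rot":[0,0,0],"jaw":0.01}]'
python3 -m creep '[{"translation":[0,0.002,0],"rot":[0,0,0],"jaw":0.01},{"translation":[0,0,0],"rot":[0,0,0],"jaw":0.01},{"translation":[0,0,0],"rot":[0,0,0],"jaw":0.01}]'
python3 -m creep '[{"translation":[0,0.002,0],"rot":[0,0,0],"jaw":0.01},{"translation":[0,0,0],"rot":[0,0,0],"jaw":0.01},{"translation":[0,0,0],"rot":[0,0,0],"jaw":0.01}]'
python3 gap.py w12
```

```text
clock: 10.68
position: [0.546, 0.0289, 0.0972]
ee_rot: [0.084, -3.14, 0.005]
force: [-2.1, -12.9, 1.4]
width: 0.153
clock: 10.93
position: [0.5459, 0.0304, 0.0972]
ee_rot: [0.083, -3.14, 0.005]
force: [-2.3, -13.3, 0.0]
width: 0.152
clock: 11.18
position: [0.5459, 0.0321, 0.0972]
ee_rot: [0.083, -3.14, 0.006]
force: [-3.1, -15.3, 0.3]
width: 0.149
pad_front [608.7 239.9] 0.82 [0.5354 0.2017]
[0.5459 0.0321 0.0972] [ -3.1 -15.3   0.3] 11.1833
```

View pics/w12.png

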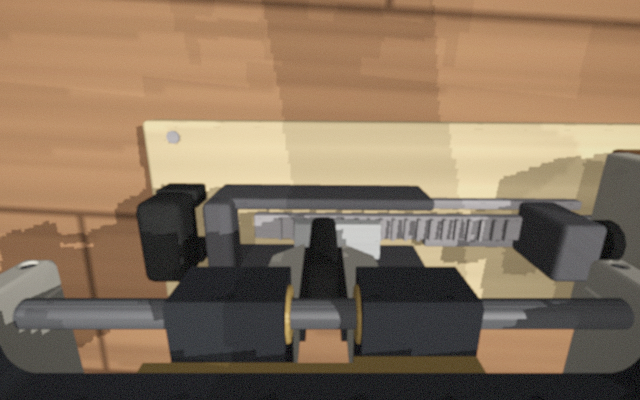

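Pad pressed about 5–6 mm in, roughly 8–9 N. One last check of lid and steadiness.

```bash
python3 -m creep '[{"translation":[0,0,0],"rot":[0,0,0],"jaw":0.01},{"translation":[0,0,0],"rot":[0,0,0],"jaw":0.01},{"translation":[0,0,0],"rot":[0,0,0],"jaw":0.01},{"translation":[0,0,0],"rot":[0,0,0],"jaw":0.01},{"translation":[0,0,0],"rot":[0,0,0],"jaw":0.01},{"translation":[0,0,0],"rot":[0,0,0],"jaw":0.01}]'
python3 - <<'E'
from h import *
im=optics.get_image("scene"); cv2.imwrite("pics/s13.png",cv2.resize(im[140:370,230:490,::-1],None,fx=2.6,fy=2.6,interpolation=cv2.INTER_CUBIC))
print([ (t,[np.round(d["location"],1) for d in optics.pinpoint("scene",t)[:1]]) for t in("pad_front","lid_edge","lid_hinge")])
E
```

```text
clock: 11.83
position: [0.5458, 0.0321, 0.0972]
ee_rot: [0.083, -3.14, 0.006]
force: [-1.4, -14.2, 1.1]
width: 0.149
[('pad_front', []), ('lid_edge', [array([381.2, 247.1])]), ('lid_hinge', [array([423.3, 284. ])])]
```

View pics/s13.png

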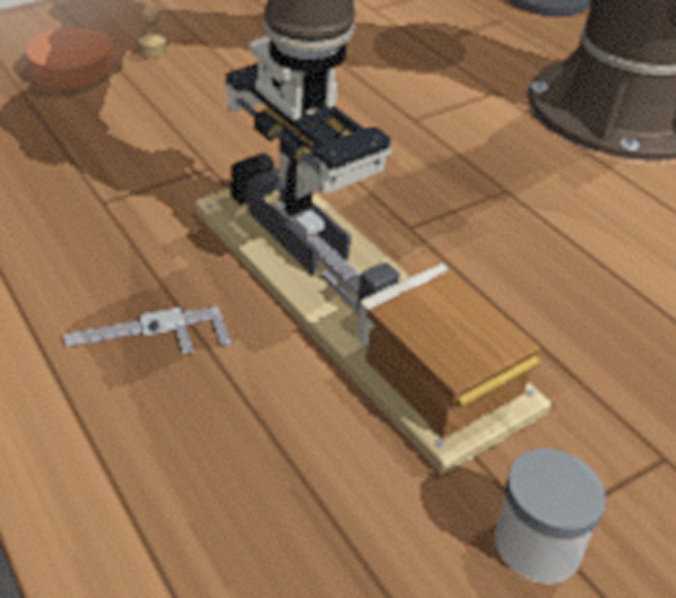

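The lid is still shut (edge at scene (381,247)), the jaw is up against the lip, and the bystanders haven't moved. Pose and force are steady, so I'm handing in.

```bash
python3 -c "
from cell import arm
print(arm.sign_off())"
```

```text
the job is handed in; nothing more can be done
None
```

The mould lid is shut and the clamp's pad is pressing gently on the plaster lip, with the trigger still held in. I handed the job in at about 12 s.

- **Lid:** I lowered it along its arc with the closed fingers. It stopped with the fingertips at z = 84 mm, the shut height, with a brief 24 N on the fingers. It was still shut in the last scene picture.
- **Clamp:** I pinched the trigger and gave it two full pumps of about 24 mm each. The third push was slow. The pad met the lip where predicted, at TCP y ≈ 26 mm, and the push force rose from about 5 to 11 N.
- **Final press:** I pushed about 5–6 mm further. That puts an estimated 8–9 N on the lip; it cracks above 16 N, at about 20 mm. Over the last half second the position held still and the total push force stayed at 14–15 N.
- **Bystanders:** None showed any movement in the last scene picture. I judged this by eye.

**Check limits:** The pad's compression is worked out from hand travel and force, because the pad was hidden from the scene camera at the end. The vision network did not find it in that last picture. While the trigger was pinched there were sideways and vertical loads of up to about 16 N, well under the limits, and I relieved them.

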